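# Tip a book into the scan frame

## Robot

A 6-joint arm with a two-finger parallel gripper is mounted at the origin on a cart in front of the work surface, level with it; the furniture and walls round the work are solid. World frame = base frame: x ahead of the robot, y to its left, z up, the work surface at z = 0. Lengths are in mm, angles in rad, forces in N, time in s.
With the tool pointing down it reaches from about 400 to 925 mm from the base axis. Payload 12.5 kg.
Tool frame: the origin (TCP) lies where the fingers leave the gripper's body, on its centre line; the fingertips stand 78 mm ahead of it and the grasp point (between the pads) lies 59 mm ahead of it; z points along the fingers, y is the direction in which the jaws open and shut (so a half turn about z gives the same grasp; the last joint's range is limited). The gripper opens to 95 mm and grips with 3 to 60 N. Pads are 20 mm wide; open, the fingers measure 119 mm over their backs; the gripper's body (75 mm by 180 mm) begins 59 mm behind the grasp point.
Start: joints at [-1.328, 0.491, 1.559, -0, 1.092, -0.106], TCP at [213.628, -587.368, 292.261] pointing down, gripper open.
Joint ranges: [-3.1, 3.1], [-0.84, 2.19], [0.05, 2.79], [-1.13, 4.28], [0.06, 2.93], [-2.69, 2.69]. Speed limits (rad/s): [2.22, 2.22, 2.79, 3.14, 3.14, 3.14].

## Interface

Orientations are given as [roll, pitch, yaw] about the fixed x, y, z axes, in that order (R = Rz(yaw) Ry(pitch) Rx(roll)).
In Python, from cell import env, viewer, ticket, search_frame gives the robot as it stands.
- The arm moves only by the shell command python3 -m inch 'ROWS'. ROWS is a JSON object of lists of equal length, an entry for each row: "hand": the opening, from 0 (shut) to 1 (fully open); "delta_pos": the shift along the tool's x, y, z in cm, a list of three; "turn": the turn about the tool's z in rad. A call has 1 to 20 rows; each row shifts and turns the commanded pose from where the row before left it, along the tool's axes as they then stand; what a row does not reach is not made up. A row lasts 1/10 s, in which the tool goes at most 50 mm and 8.59 degrees, less where a joint would pass 70% of its speed; a pose out of reach is approached as far as the arm can. A call is refused whole if a number of a shift passes 5 or a number of a turn 0.15, either way. A call with a gripper value outside its range is refused whole. The fingers move at their own pace and stop on an object; the grip force is fixed at half the most. Time passes only in rows, so rows that do not move let the fingers close. It gives the time, the measured TCP pose, the force and the opening at its end, in the units of the state.
- env.state(): the state, without advancing time (a new reading comes with each control period).
- viewer.read_camera(name): name is "side" or "top"; returns (picture, depth): 420x560x3 uint8, blue, green, red; 420x560 float32, mm along the optical axis (not along the pixel's ray), 0 where there is no reading.
- viewer.get_calibration(name): a dict with "fx", "fy", "cx", "cy" (pixels), "k1" (the pictures are not rectified: a ray, as slopes to the right and down, at radius r is drawn at 1 + k1 r^2 times it, then the intrinsics apply), "T" (4x4, takes a point from camera to world coordinates). Camera axes: x right, y down, z forward; pixel columns grow to the right and rows downward; lengths in mm; the calibration is good to about 2 mm. A picture is of the moment at which its call begins. get_calibration takes no time and is no camera call.
- ticket.job_done(): hands the job in, once; it reports no verdict.
Trained networks look in the newest picture that a camera, given by its name, has taken for a name from the list of things; names that differ only in an ending like _2 or _b are one class to them, and where a whole thing is asked for, a point or a joint stands for the part that bears it (a point fixed in the world has none). Each returns a list of dicts, best first, with "p" (0 to 1); they miss things now and then, are a little off and sometimes report something else, mostly with a low value. They report only what shows in the picture. A call takes as long as a camera call.
- search_frame(camera, label): "centre" ([column, row] in pixels, amid what is visible of it).
The state is a dict: "t": time; "joints": joint angles; "qvel": joint speeds; "tau": joint torques, N m; "eef_pos": TCP position; "tcp_rot": TCP orientation; "ft_force": force on the tool from outside, world axes, zero at the start; "moment": the same for the moment, N m; "opening": opening from 0.0 (shut) to 1.0 (fully open).
Only numpy, scipy, OpenCV 4.12 (cv2) and the standard library are available. Lean on these libraries where they do the work, as an engineer would, in place of code of your own. Each camera call takes 0.05 s, during which the arm holds its last target.

## Task

Get the green book ready for copying: with the fingers, push the roll of tape that lies in the green frame along the mat until it lies completely outside it, then tip the standing green book over so that it ends lying flat inside the green frame (touching the green line is fine). Only push: lift neither of them, do not take the book between the fingers, and leave the spectacles, stapler and pencil cup where they are.

Things in the scene. Friction and masses are not known exactly. Their poses are not given: they have to be found in the camera images.
- copy_mat: flat white copy mat, 300 (its x) x 600 (its y) x 4 mm thick, fixed on the desk; origin at the centre of its underside. The book, the spectacles and the tape start on it.
- scan_frame: green rectangle printed on the copy mat (ink, flat): inside 240 mm along its x, 300 mm along its y, line 6 mm; origin at its centre on the mat's upper face (z = 0.004), axes parallel to the mat's. It reaches out to the book's +y or -y side (it varies); the book stands just inside its short line, so a book tipped squarely over its foot lies inside.
- green_book: green cloth-bound book standing on end on the mat, about 0.5 kg; 144 mm wide along its x, 22 mm thick along its y, 200 mm tall along its z; origin at the centre of its foot. Its wide faces look along +y and -y, one of them across the frame. Pushed near the foot it slides; pushed high it falls by itself once its top has moved about 25 mm.
- book_mid (a point): centre of the green book, 100 mm above its foot
- book_foot_a (a point): corner of the book board, half-way through its thickness: foot, at x = -70 mm of the book
- book_foot_b (a point): corner of the book board, half-way through its thickness: foot, at x = +74 mm of the book
- book_head_a (a point): corner of the book board, half-way through its thickness: head (200 mm up), at x = -70 mm
- book_head_b (a point): corner of the book board, half-way through its thickness: head (200 mm up), at x = +74 mm
- tape_mid (a point): centre of the roll of beige tape lying flat inside the green frame: 65 mm across, 19 mm high, upper side at z = 0.023; this point is half-way up on its axis. Loose, slides easily.
- spectacles: dark brown open spectacles, 150 x 138 x 47 mm, loose, on the mat on the side of the book away from the frame; origin at the centre of the underside
- side_stapler: pale green stapler, 36 x 128 x 42 mm, loose, on the desk to the robot's right, next to the pencil cup; origin at the centre of its underside
- pencil_cup: dark cup of pencils, 114 x 115 x 166 mm, loose, on the robot's right beyond the books; origin at the centre of its underside

How it is judged:
By the outcome, as a careful person would: the job done as asked, in the order asked, and still so for the second after the job is handed in, with the robot touching nothing.
It also fails if it takes over 54 s, if anything falls off the work surface, if the arm or the gripper's body presses on something with over 40 N, if the wrist force passes 120 N, or if a joint passes its speed limit or range.

## Working session

There is one attempt and no reset: what is moved stays moved. The work goes in short steps, Python scripts to look and compute and a shell command to move; the robot and the scene stay as the last step left them, time stands still between calls to the robot, and variables do not carry over. Pictures are saved under pics/ and viewed, and the job is handed in when it is done.

```bash
mkdir -p pics
cat > h.py <<'E'
import numpy as np, cv2
from cell import env, viewer, ticket, search_frame
def ray(cal,u,v):
    x=(u-cal["cx"])/cal["fx"]; y=(v-cal["cy"])/cal["fy"]
    xd,yd=x,y
    for _ in range(20):
        s=1+cal["k1"]*(x*x+y*y); x,y=xd/s,yd/s
    return np.array([x,y,1.])
def atz(cal,u,v,z):
    T=np.array(cal["T"]); d=T[:3,:3]@ray(cal,u,v); o=T[:3,3]
    return o+d*(z-o[2])/d[2]
def atd(cal,u,v,dep):
    T=np.array(cal["T"]); return T[:3,:3]@(ray(cal,u,v)*dep)+T[:3,3]
E
python3 - <<'E'
from h import *
np.set_printoptions(precision=1,suppress=True)
for c in ("top","side"):
    im,d=viewer.read_camera(c); cv2.imwrite(f"pics/{c}0.png",im); np.save(f"{c}0.npy",d)
    cal=viewer.get_calibration(c); print(c,np.array(cal["T"]))
    for l in ["green_book","book_head_a","book_foot_a","tape_mid","spectacles","side_stapler","pencil_cup","scan_frame","copy_mat"]:
        for r in search_frame(c,l)[:3]:
            u,v=r["centre"]; dd=d[min(419,max(0,int(round(v)))),min(559,max(0,int(round(u))))]
            print(l,round(r["p"],2),u,v,atd(cal,u,v,dd))
print(env.state())
E
```

```text
top [[   0.    -1.     0.1  520.5]
 [  -1.    -0.    -0.  -163.2]
 [   0.    -0.1   -1.  1009.1]
 [   0.     0.     0.     1. ]]
green_book 0.94 203.4 234.4 [504.8 -11.1 172.3]
green_book 0.33 152.4 263.3 [421.3 150.7   9.1]
book_head_a 0.83 203.1 233.3 [507.1 -10.1 170.8]
book_head_a 0.53 154.3 264.5 [422.3 133.6  47.8]
book_foot_a 0.57 201.2 235.3 [503.1 -10.8 196.3]
tape_mid 0.88 243.3 212.3 [563.4 -84.    2.2]
spectacles 0.82 162.8 265.8 [418.9 114.2  38.9]
side_stapler 0.64 382.0 178.9 [ 658.8 -442.    43. ]
pencil_cup 0.89 411.5 215.8 [ 565.  -516.3   54.3]
scan_frame 0.58 283.6 264.3 [ 429.3 -194.9    2.5]
side [[   0.2    0.7   -0.7 1228.2]
 [   1.    -0.2    0.1 -304.4]
 [  -0.    -0.7   -0.7  890.1]
 [   0.     0.     0.     1. ]]
green_book 0.61 271.3 291.5 [ 668.4 -207.4    4.4]
book_head_a 0.59 334.5 200.7 [525.4  -5.2 134.3]
book_foot_a 0.83 334.1 199.7 [528.   -7.7 141.1]
tape_mid 0.71 301.1 247.9 [554.3 -99.1   5.7]
spectacles 0.64 370.6 193.4 [419.1 153.5  22.6]
spectacles 0.26 330.8 203.4 [513.8  -9.8 114.3]
side_stapler 0.72 374.3 192.5 [421.5 163.8  26.1]
side_stapler 0.68 174.3 308.4 [ 684.  -442.    42.6]
pencil_cup 0.91 137.1 265.0 [ 555.7 -520.4   68.6]
scan_frame 0.78 272.3 290.6 [ 667.4 -204.6    5.8]
copy_mat 0.76 318.2 238.6 [533.5 -44.5   4.4]
{'t': 1.0, 'joints': array([-1.3,  0.5,  1.6, -0. ,  1.1, -0.1]), 'qvel': array([-0.,  0., -0.,  0., -0., -0.]), 'tau': array([  0. , -61.2, -25.8,   0.1,   0. ,  -0. ]), 'eef_pos': array([ 213.6, -587.4,  292.3]), 'tcp_rot': array([3.1, 0. , 0.3]), 'ft_force': array([-0. ,  1.2,  0.1]), 'moment': array([ 0., -0.,  0.]), 'opening': 0.9997192180593888}
```

View pics/top0.png

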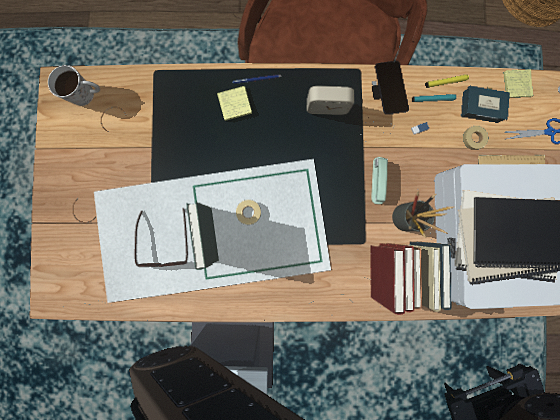

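View pics/side0.png

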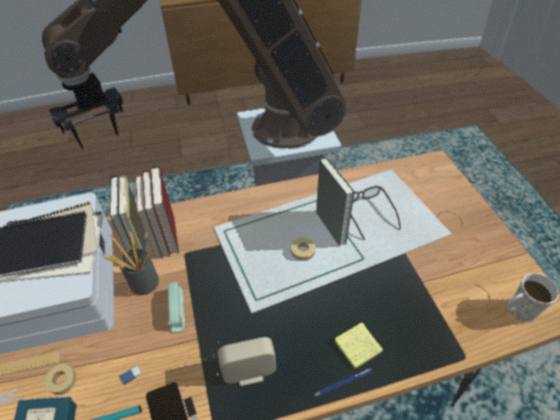

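Run:
```python
from h import *
np.set_printoptions(precision=1,suppress=True)
im=cv2.imread("pics/top0.png"); d=np.load("top0.npy"); cal=viewer.get_calibration("top")
for n,p in dict(mat=[(94,191),(314,159),(330,270),(108,302)],frame=[(194,186),(307,170),(322,262),(205,278)]).items():
    for q in p: print(n,q,atz(cal,*q,4))
hsv=cv2.cvtColor(im,cv2.COLOR_BGR2HSV)
# tape
ys,xs=np.mgrid[195:228,230:268]
m=(hsv[195:228,230:268,1]>70)&(hsv[195:228,230:268,0]<30)
print(m.sum()); c=np.argwhere(m)
(cx,cy),r=cv2.minEnclosingCircle((c[:,::-1]+[230,195]).astype(np.float32)); print("tape",cx,cy,r,atz(cal,cx,cy,18))
# book head from depth
P=[atd(cal,u,v,d[v,u])for v in range(190,285) for u in range(170,235) if d[v,u]>0]
P=np.array(P); H=P[P[:,2]>185]; print(len(H),H[:,2].mean()); print(cv2.minAreaRect(H[:,:2].astype(np.float32)),cv2.boxPoints(cv2.minAreaRect(H[:,:2].astype(np.float32))))
o=im[140:310,80:360]; cv2.imwrite("pics/z0.png",cv2.resize(o,None,fx=2.8,fy=2.8,interpolation=cv2.INTER_CUBIC))
```

```text
mat (94, 191) [608.3 321.6   4. ]
mat (314, 159) [ 712.  -268.4    4. ]
mat (330, 270) [ 417.7 -317.9    4. ]
mat (108, 302) [313.8 268.1   4. ]
frame (194, 186) [629.5  50.    4. ]
frame (307, 170) [ 681.7 -250.3    4. ]
frame (322, 262) [ 438.2 -296.1    4. ]
frame (205, 278) [387.1  10.9   4. ]
310
tape 248.0 211.94444274902344 12.174881935119629 [564.  -97.5  18. ]
780 199.78460415432116
((501.8734130859375, 0.4598274230957031), (142.65870666503906, 23.031829833984375), 10.271156311035156) [[429.6  -0.9]
 [433.7 -23.6]
 [574.1   1.8]
 [570.   24.5]]
```

View pics/z0.png

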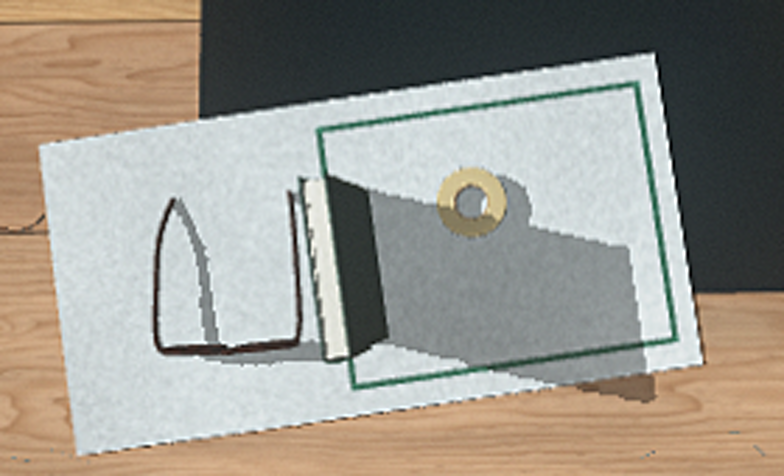

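```bash
python3 -m inch '{"hand":[0,0,0,0,0,0,0,0,0,0],"delta_pos":[[0,0,-0.8],[0,0,-0.8],[0,0,-0.8],[0,0,-0.8],[0,0,-0.8],[0,0,-0.8],[0,0,-0.8],[0,0,-0.8],[0,0,-0.8],[0,0,0]],"turn":[-0.14,-0.14,-0.14,-0.14,-0.14,-0.14,-0.14,-0.14,-0.14,-0.13]}'
cat >> h.py <<'E'
from scipy.spatial.transform import Rotation as Rn
C=np.array([534,-121.]);A=np.radians(10.05)
ex=np.array([np.cos(A),np.sin(A)]);ey=np.array([-np.sin(A),np.cos(A)])
def F(x,y): return C+x*ex+y*ey
def toF(p): p=np.array(p)[:2]-C; return np.array([p@ex,p@ey])
def delta(x,y,z):
    s=env.state(); R=Rn.from_euler("xyz",s["tcp_rot"]).as_matrix()
    w=F(x,y); t=np.array([*w,z]); 
    print("t",s["t"],"pos",s["eef_pos"].round(1),"F",toF(s["eef_pos"]).round(1),"rot",np.degrees(s["tcp_rot"]).round(2),"f",s["ft_force"].round(1),"op",round(s["opening"],2))
    print("delta cm",(R.T@(t-s["eef_pos"])/10).round(2),"turn",round(-(A+np.pi/2-s["tcp_rot"][2]),4))
E
python3 - <<'E'
from h import *
for p in [(629.5,50),(681.7,-250.3),(438.2,-296.1),(387.1,10.9),(564,-97.5),(501.9,.5)]: print(toF(p).round(1))
cal=viewer.get_calibration("top")
for u,v in [(185,208),(187,262),(140,211)]:
  for z in (20,45): print(u,v,z,toF(atz(cal,u,v,z)).round(1))
delta(-35,18,330)
E
```

```text
t: 2.0
eef_pos: [213.7, -587.5, 365.4]
tcp_rot: [3.141, 0.002, 1.745]
ft_force: [0.8, 0.5, -0.4]
opening: 0.216
[123.9 151.7]
[ 122.9 -153.1]
[-124.9 -155.7]
[-121.6  155.5]
[33.6 17.9]
[-10.4 125.2]
185 208 20 [ 67.6 179.7]
185 208 45 [ 65.4 174.1]
187 262 20 [-72.4 193.2]
187 262 45 [-71.1 187.3]
140 211 20 [ 77.  298.7]
140 211 45 [ 74.5 290.2]
t 2.0 pos [ 213.7 -587.5  365.4] F [-396.8 -403.5] rot [1.7999e+02 1.1000e-01 9.9950e+01] f [ 0.8  0.5 -0.4] op 0.22
delta cm [42.21 36.11  3.47] turn -0.0017
```

```bash
python3 -m inch '{"hand":[0,0,0,0,0,0,0,0,0,0,0,0,0,0],"delta_pos":[[3,2.58,0],[3,2.58,0],[3,2.58,0],[3,2.58,0],[3,2.58,0],[3,2.58,0],[3,2.58,0],[3,2.58,0],[3,2.58,0],[3,2.58,0],[3,2.58,0],[3,2.58,0],[3,2.58,0],[3,2.58,0]],"turn":[0,0,0,0,0,0,0,0,0,0,0,0,0,0]}'
python3 - <<'E'
from h import *
delta(-35,18,90)
E
```

```text
t: 3.4
eef_pos: [500.1, -111.3, 364.5]
tcp_rot: [3.141, 0.0, 1.739]
ft_force: [-0.5, 0.2, 0.3]
opening: 0.002
t 3.4 pos [ 500.1 -111.3  364.5] F [-31.7  15.4] rot [1.7998e+02 2.0000e-02 9.9630e+01] f [-0.5  0.2  0.3] op 0.0
delta cm [ 0.26 -0.35 27.45] turn -0.0074
```

```bash
python3 -m inch '{"hand":[0,0,0,0,0,0,0,0,0,0],"delta_pos":[[0.26,-0.35,3.4],[0,0,3.4],[0,0,3.4],[0,0,3.4],[0,0,3.4],[0,0,3.4],[0,0,3.0],[0,0,2.5],[0,0,1.4],[0,0,0]],"turn":[-0.007,0,0,0,0,0,0,0,0,0]}'
python3 - <<'E'
from h import *
delta(140,18,90)
for c in ("top","side"):
    im,d=viewer.read_camera(c); cv2.imwrite(f"pics/{c}1.png",im)
    cal=viewer.get_calibration(c)
    for r in search_frame(c,"tape_mid")[:2]: print(r,toF(atz(cal,*r["centre"],14)))
a=cv2.imread("pics/top1.png")[140:310,80:360];b=cv2.imread("pics/side1.png")[120:320,180:480]
cv2.imwrite("pics/z1.png",np.vstack([cv2.resize(a,(480,291)),cv2.resize(b,(480,300))]))
E
```

```text
t: 4.4
eef_pos: [495.1, -110.8, 89.7]
tcp_rot: [-3.139, -0.001, 1.746]
ft_force: [-0.8, -0.4, 0.0]
opening: 0.002
t 4.4 pos [ 495.1 -110.8   89.7] F [-36.5  16.8] rot [-1.7985e+02 -8.0000e-02  1.0002e+02] f [-0.8 -0.4  0. ] op 0.0
delta cm [ 0.12 17.65 -0.08] turn -0.0005
{'centre': [250.2, 218.8], 'p': 0.56} [15.2382214  14.97427828]
{'centre': [379.4, 179.9], 'p': 0.5} [  67.81128146 -339.38799976]
{'centre': [304.3, 250.8], 'p': 0.91} [42.04060305 18.53589618]
{'centre': [334.1, 199.7], 'p': 0.72} [-94.318315   182.86879526]
```

View pics/z1.png

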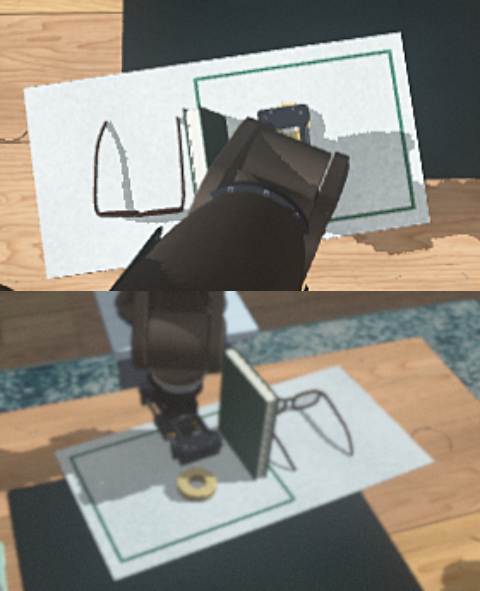

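```bash
python3 -m inch '{"hand":[0,0,0,0,0,0,0,0,0,0,0,0],"delta_pos":[[0.15,1,0],[0,1,0],[0,1,0],[0,1,0],[0,1,0],[0,1,0],[0,1,0],[0,1,0],[0,1,0],[0,1,0],[0,0.5,0],[0,0,0]],"turn":[0,0,0,0,0,0,0,0,0,0,0,0]}'
python3 - <<'E'
from h import *
delta(152,18,90)
for c in ("top","side"):
    im,d=viewer.read_camera(c); cv2.imwrite(f"pics/{c}2.png",im)
    cal=viewer.get_calibration(c)
    for r in search_frame(c,"tape_mid")[:2]: print(r,toF(atz(cal,*r["centre"],14)))
a=cv2.imread("pics/top2.png")[140:310,80:360];b=cv2.imread("pics/side2.png")[120:320,180:480]
cv2.imwrite("pics/z2.png",np.vstack([cv2.resize(a,(480,291)),cv2.resize(b,(480,300))]))
E
```

```text
t: 5.8
eef_pos: [599.4, -91.0, 91.1]
tcp_rot: [3.141, 0.0, 1.746]
ft_force: [-0.9, -0.1, 0.2]
opening: 0.004
t 5.8 pos [599.4 -91.   91.1] F [69.6 18.1] rot [1.7997e+02 2.0000e-02 1.0004e+02] f [-0.9 -0.1  0.2] op 0.0
delta cm [-0.01  8.24  0.11] turn -0.0001
{'centre': [308.6, 271.9], 'p': 0.86} [107.99530995  -1.18834345]
```

View pics/z2.png

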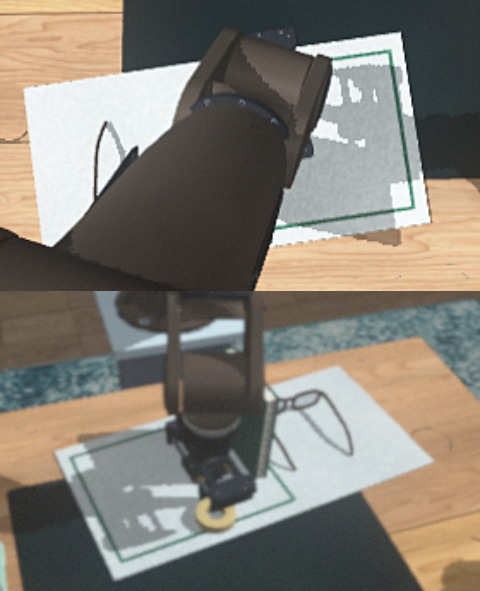

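```bash
cat >> h.py <<'E'
def tape(im,cal,x0,x1,y0,y1,name):
    hsv=cv2.cvtColor(im,cv2.COLOR_BGR2HSV)[y0:y1,x0:x1]
    m=((hsv[...,1]>70)&(hsv[...,0]<32)&(hsv[...,2]>90)).astype(np.uint8)
    pts=np.array([toF(atz(cal,u+x0,v+y0,20)) for v,u in np.argwhere(m)],np.float32)
    print("n",len(pts),"circle F",cv2.minEnclosingCircle(pts),"bounds",pts.min(0),pts.max(0))
    cv2.imwrite(name,cv2.resize(np.hstack([im[y0:y1,x0:x1],cv2.merge([m*255]*3)]),None,fx=4,fy=4,interpolation=cv2.INTER_CUBIC))
E
python3 - <<'E'
from h import *
im=cv2.imread("pics/side2.png"); tape(im,viewer.get_calibration("side"),275,355,240,300,"pics/t2.png")
E
```

```text
n 257 circle F ((82.6399917602539, 20.086181640625), 57.802207946777344) bounds [ 25.107685 -16.283987] [140.1723    46.013824]
```

View pics/t2.png

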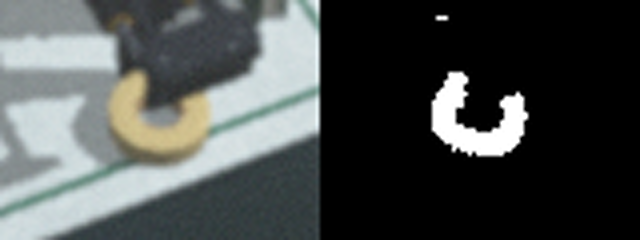

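```bash
python3 -m inch '{"hand":[0,0,0,0,0,0,0,0,0,0],"delta_pos":[[-0.2,1,0.1],[0,1,0],[0,1,0],[0,1,0],[0,1,0],[0,1,0],[0,1,0],[0,1,0],[0,0.4,0],[0,0,0]],"turn":[0,0,0,0,0,0,0,0,0,0]}'
python3 - <<'E'
from h import *
delta(110,18,90)
im,d=viewer.read_camera("side"); cv2.imwrite("pics/side3.png",im)
tape(im,viewer.get_calibration("side"),285,365,260,320,"pics/t3.png")
cv2.imwrite("pics/z3.png",im[120:320,180:480])
E
```

```text
t: 7.0
eef_pos: [682.3, -78.3, 89.8]
tcp_rot: [3.142, 0.0, 1.746]
ft_force: [-0.7, 0.1, -0.4]
opening: 0.001
t 7.0 pos [682.3 -78.3  89.8] F [153.5  16.2] rot [180.     0.   100.05] f [-0.7  0.1 -0.4] op 0.0
delta cm [ 0.18 -4.35 -0.02] turn -0.0
n 373 circle F ((171.36468505859375, 35.245872497558594), 65.9064712524414) bounds [120.78966  -21.474428] [227.88353  78.74957]
```

View pics/z3.png

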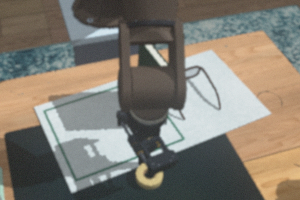

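```bash
python3 -m inch '{"hand":[0,0,0,0,0,0,0,0,0,0,1,1,1],"delta_pos":[[0,-1,0],[0,-1.5,0],[0,-1,-1],[0,0,-3],[0,0,-3.6],[0,0,-3.6],[0,0,-3.6],[0,0,-3.6],[0,0,-3.6],[0,0,-3],[0,0,-2],[0,0,0],[0,0,0]],"turn":[0,0,0,0,0,0,0,0,0,0,0,0,0]}'
python3 - <<'E'
from h import *
delta(-10,185,345)
for c,b in (("side",(285,365,260,320)),("top",(225,275,140,190))):
    im,d=viewer.read_camera(c); cv2.imwrite(f"pics/{c}4.png",im)
    cal=viewer.get_calibration(c); tape(im,cal,*b,f"pics/t4{c}.png")
    for r in search_frame(c,"tape_mid")[:2]: print(r,toF(atz(cal,*r["centre"],10)))
a=cv2.imread("pics/top4.png")[120:310,80:360];b=cv2.imread("pics/side4.png")[120:320,180:480]
cv2.imwrite("pics/z4.png",np.vstack([cv2.resize(a,(442,300)),cv2.resize(b,(442,295))]))
E
```

```text
t: 8.35
eef_pos: [646.7, -84.6, 360.3]
tcp_rot: [3.141, 0.0, 1.746]
ft_force: [-0.7, 0.5, -0.1]
opening: 0.199
t 8.35 pos [646.7 -84.6 360.3] F [117.3  16.1] rot [1.7999e+02 1.0000e-02 1.0002e+02] f [-0.7  0.5 -0.1] op 0.2
delta cm [ 16.88 -12.74   1.52] turn -0.0006
n 412 circle F ((193.281982421875, 13.574516296386719), 34.35490798950195) bounds [160.74269  -19.884584] [227.32224   45.081482]
{'centre': [317.9, 237.7], 'p': 0.74} [13.67296279 73.7762241 ]
{'centre': [328.3, 298.9], 'p': 0.69} [197.2368084    8.51346115]Traceback (most recent call last):
  File "<stdin>", line 5, in <module>
  File "h.py", line 28, in tape
    print("n",len(pts),"circle F",cv2.minEnclosingCircle(pts),"bounds",pts.min(0),pts.max(0))
                                  ~~~~~~~~~~~~~~~~~~~~~~^^^^^
cv2.error: OpenCV(4.12.0) /io/opencv/modules/imgproc/src/shapedescr.cpp:201: error: (-215:Assertion failed) count >= 0 && (depth == CV_32F || depth == CV_32S) in function 'minEnclosingCircle'
```

```bash
python3 -m inch '{"hand":[1,1,1,1,1,1,1,1,1],"delta_pos":[[2.11,-1.6,0],[2.11,-1.6,0],[2.11,-1.6,0],[2.11,-1.6,0],[2.11,-1.6,0],[2.11,-1.6,0],[2.11,-1.6,0],[2.11,-1.6,0],[0,0,0]],"turn":[0,0,0,0,0,0,0,0,0]}'
python3 - <<'E'
from h import *
delta(-10,185,243)
for c in ("side","top"):
    im,d=viewer.read_camera(c); cv2.imwrite(f"pics/{c}4.png",im)
a=cv2.imread("pics/top4.png")[120:310,80:360];b=cv2.imread("pics/side4.png")[120:320,180:480]
cv2.imwrite("pics/z4.png",np.vstack([cv2.resize(a,(442,300)),cv2.resize(b,(442,295))]))
E
```

```text
t: 9.4
eef_pos: [490.0, 60.8, 359.7]
tcp_rot: [-3.14, -0.001, 1.748]
ft_force: [0.9, 0.6, 0.2]
opening: 0.995
t 9.4 pos [490.   60.8 359.7] F [-11.6 186.7] rot [-1.7990e+02 -3.0000e-02  1.0013e+02] f [0.9 0.6 0.2] op 0.99
delta cm [-0.17  0.18 11.67] turn 0.0013
```

View pics/z4.png

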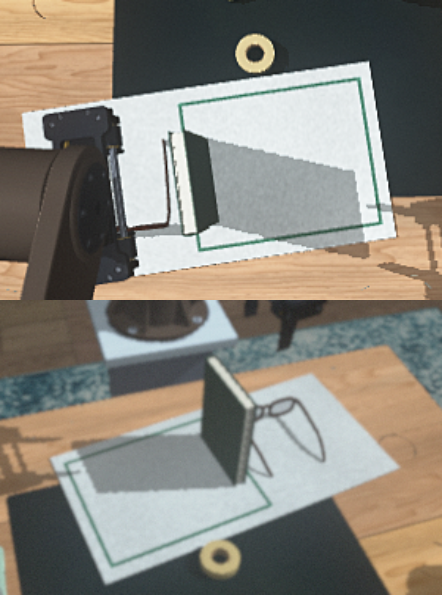

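```bash
python3 -m inch '{"hand":[1,1,1,1,1,1,1,1,1],"delta_pos":[[-0.1,0.15,3],[0,0,3],[0,0,3],[0,0,2.6],[-1,0,0],[-1,0,0],[-0.8,0,0],[-0.4,0,0],[0,0,0]],"turn":[0.001,0,0,0,0,0,0,0,0]}'
python3 - <<'E'
from h import *
delta(-10,146,243)
im,d=viewer.read_camera("side"); cv2.imwrite("pics/z5.png",cv2.resize(im[120:320,180:480],None,fx=2,fy=2))
E
```

```text
t: 10.4
eef_pos: [499.5, 26.3, 245.0]
tcp_rot: [3.14, 0.001, 1.744]
ft_force: [-0.2, -0.2, -0.0]
opening: 0.998
t 10.4 pos [499.5  26.3 245. ] F [ -8.3 151.1] rot [1.7991e+02 3.0000e-02 9.9910e+01] f [-0.2 -0.2 -0. ] op 1.0
delta cm [-0.51 -0.17  0.21] turn -0.0025
```

View pics/z5.png

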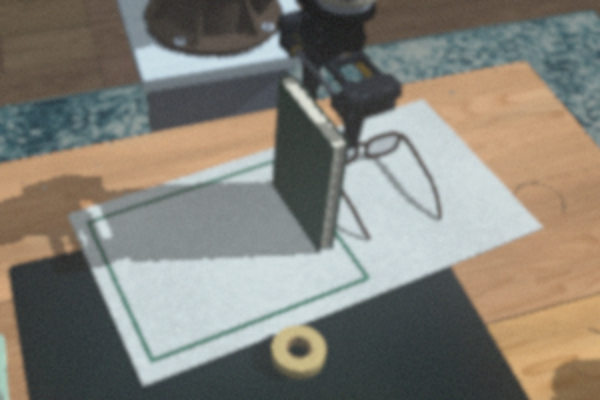

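```bash
python3 -m inch '{"hand":[1,1,1,1,1,1,1,1],"delta_pos":[[-0.4,0,0.1],[-0.4,0,0],[-0.4,0,0],[-0.4,0,0],[-0.4,0,0],[-0.4,0,0],[-0.4,0,0],[-0.2,0,0]],"turn":[0,0,0,0,0,0,0,0]}'
python3 - <<'E'
from h import *
delta(-10,110,243)
im,d=viewer.read_camera("side"); cv2.imwrite("pics/z6.png",cv2.resize(im[120:320,180:480],None,fx=2,fy=2))
E
```

```text
t: 11.25
eef_pos: [504.4, -2.9, 243.2]
tcp_rot: [-3.142, 0.0, 1.745]
ft_force: [0.2, -0.1, -0.1]
opening: 1.001
t 11.25 pos [504.4  -2.9 243.2] F [ -8.5 121.5] rot [-1.800e+02  1.000e-02  9.995e+01] f [ 0.2 -0.1 -0.1] op 1.0
delta cm [-1.15 -0.14  0.02] turn -0.0017
```

View pics/z6.png

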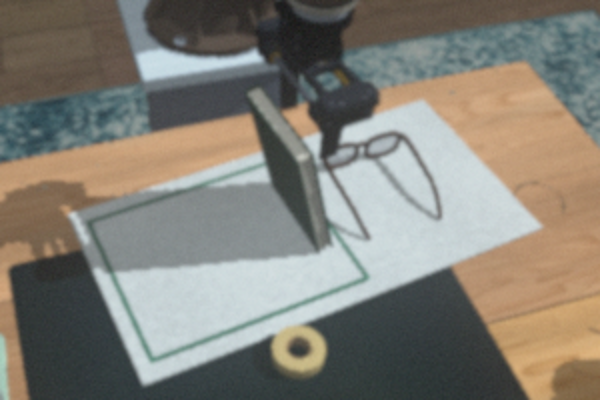

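```bash
python3 -m inch '{"hand":[1,1,1,1,1,1],"delta_pos":[[0,0,0],[0,0,0],[0,0,0],[0,0,0],[0,0,0],[0,0,0]],"turn":[0,0,0,0,0,0]}'
python3 - <<'E'
from h import *
im,d=viewer.read_camera("side"); cv2.imwrite("pics/z7.png",cv2.resize(im[120:320,180:480],None,fx=2,fy=2))
E
```

```text
t: 11.9
eef_pos: [504.3, -2.4, 243.2]
tcp_rot: [-3.142, 0.0, 1.745]
ft_force: [-0.4, -0.5, -1.1]
opening: 1.003
```

View pics/z7.png

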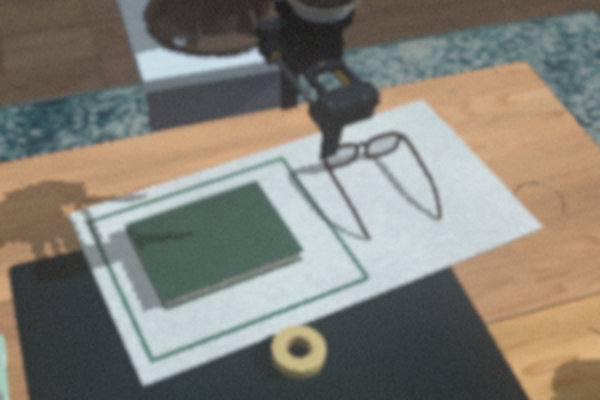

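```bash
python3 -m inch '{"hand":[1,1,1,1,1,1,1,1,1,1],"delta_pos":[[0,0,-2],[0,0,-3],[0,0,-3],[3,0,0],[3,0,0],[3,0,0],[3,0,0],[3,0,0],[0,0,0],[0,0,0]],"turn":[0,0,0,0,0,0,0,0,0,0]}'
python3 - <<'E'
from h import *
im,d=viewer.read_camera("top"); cal=viewer.get_calibration("top")
cv2.imwrite("pics/z8.png",cv2.resize(im[120:310,80:360],None,fx=2.5,fy=2.5))
q=np.array([[*toF(p),p[2]] for p in (atd(cal,u,v,d[v,u]) for v in range(150,290) for u in range(180,335) if d[v,u]>0)])
B=q[(q[:,2]>21)&(q[:,2]<60)&(abs(q[:,0])<125)]; r=cv2.minAreaRect(B[:,:2].astype(np.float32)); print(r,cv2.boxPoints(r).round(1),B[:,2].mean(),B[:,2].std())
tape(im,cal,225,265,138,170,"pics/t8.png")
E
```

```text
t: 12.95
eef_pos: [478.2, 145.6, 323.2]
tcp_rot: [-3.142, 0.0, 1.746]
ft_force: [0.5, -1.4, -0.5]
opening: 1.001
((-9.083427429199219, 46.398292541503906), (316.10333251953125, 142.45318603515625), 89.58218383789062) [[ -81.5 -111.1]
 [  61.  -112.2]
 [  63.3  203.9]
 [ -79.2  205. ]] 25.464979220132374 2.7406655871214913
n 368 circle F ((189.64596557617188, 13.758112907409668), 33.24345779418945) bounds [157.11552  -17.780584] [222.60326   45.650276]
```

View pics/z8.png

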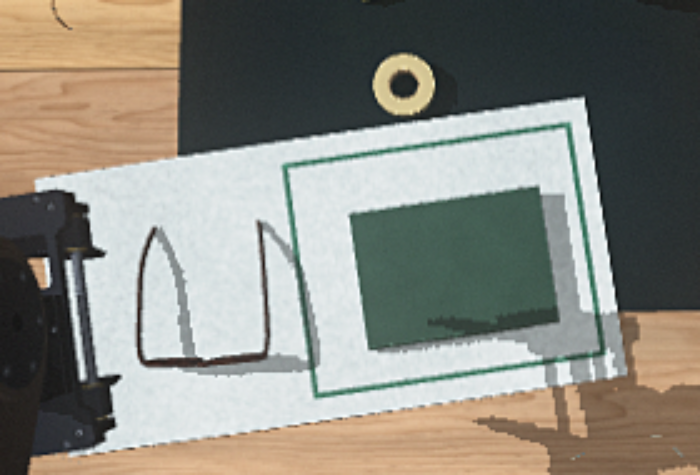

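Run:
```python
from h import *
ticket.job_done(); print(env.state()["t"])
```

```text
the job is handed in; nothing more can be done
the job is handed in; nothing more can be done
```

The tape is out of the green frame and the green book lies flat inside it. I handed the job in at about 13 s of the 54 s allowed, with the arm clear of everything.

- **Tape:** I pushed it with the shut fingertips towards the far side. It now lies on the desk pad beyond the mat, with its nearest edge about 30 mm outside the green line.
- **Book:** I pushed its back face near the top with the open fingers side by side, about 25 mm past first contact, and it fell by itself. It slid forward about 25 mm as it fell. The last top picture shows it flat, with about 38 mm to the line at its head end and at least 35 mm on the other sides.
- **Other things:** The spectacles are at the same pixels as before. The arm did not go near the stapler or pencil cup after the start, though I did not measure those two again at the end.

Two readings were off, and I settled both from the pictures:

- **Tape detector:** it was 10–20 mm out while the gripper hid part of the roll. I used the colour outline instead.
- **Book rectangle:** the depth fit ran too long towards the spectacles because it picked up some of their points.

Every wrist force reading was below 2 N.

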